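# Seat the lids and roll the box into the gauge bay

## Task

The white parts box on the roller track has two grey lids that stand proud: press both of them fully home. Then push the box along the rollers, under the gauge bar, into the bay until it rests against the end stop, and leave it there. Do not disturb the other things on the bench.

Things in the scene. Friction and masses are not known exactly. Their poses are not given: they have to be found in the camera images.
- track: Fixed aluminium roller track, 500 mm long, 187 wide. Origin on the bench under its middle; y axis along it, x across, z up. 16 free steel rollers across it, 30 mm apart, tops 47 mm above the bench. Side rails (inner faces 158 mm apart, tops 75 mm above the bench) guide the box. The -y end (robot's right) is the bay, with steel cheeks 100 mm high; the +y end is open.
- gauge_bar (a point): Middle of the underside of the steel gauge bar that crosses the bay's mouth, 120.5 mm above the bench, at y = -103 mm of the track. The bar is 16 mm deep along y and 14 mm high. A box with both lids home passes 5 mm below it; a lid standing 7 mm proud hits it.
- bay_stop (a point): Middle of the inner face of the steel end stop that closes the bay, at roller-top height, at y = -235 mm of the track; its axes are parallel to the track's. With the box against the stop the box's origin is 90 mm from this point in +y.
- case: White plastic parts box, 162 mm (track x) by 192 mm (y), 62 high, 0.5 to 1 kg; loose on the rollers. Origin at the centre of its underside (47 mm above the bench), axes nearly as the track's. End walls 90 mm from the origin in y, rim and lid edges 96 mm. Starts with its origin 45 to 145 mm from the track's middle in +y. In the bay its +y wall is 42 mm outside the bar: push there.
- lead_lid (a joint): How far the lid of the half nearer the bay stands proud, m: 0 = fully home, at start 0.007 to 0.014. It slides straight down in the box, stays where it is left, and takes about 8 N (downward, plus a little) to move; fully home it stops hard.
- trail_lid (a joint): The same for the lid of the half farther from the bay (+y).
- lead_lid_top (a point): Centre of the flat top of the lid nearer the bay, a grey plastic plate 164 mm (across the track) by 94 mm, 6 mm thick; 48 mm from the box's origin in -y. Fully home, its top is 68.5 mm above the box's underside (115.5 mm above the bench). Press it here.
- trail_lid_top (a point): The same for the lid farther from the bay, 48 mm from the box's origin in +y.
- bell: Bystander: brass bell flare, 95 mm wide, 111 mm high, standing behind the track; leave it alone.
- mallet: Bystander: hide mallet, 219 mm long, lying behind the track; leave it alone.
- mouthpiece: Bystander: brass mouthpiece, 85 mm long, lying in front of the track; leave it alone.
- screwdriver: Bystander: screwdriver, 140 mm long, lying off the open (+y) end of the track; leave it alone.

How it is judged:
By the outcome, as a careful person would: the job done as asked, in the order asked, and still so for the second after the job is handed in, with the robot touching nothing.
It also fails if it takes over 56 s, if anything falls off the work surface, if the arm or the gripper's body presses on something with over 40 N, if the wrist force passes 120 N, or if a joint passes its speed limit or range.

## Robot

A 7-joint arm with a two-finger parallel gripper is mounted at the origin on a cart in front of the work surface, level with it; the furniture and walls round the work are solid. World frame = base frame: x ahead of the robot, y to its left, z up, the work surface at z = 0. Lengths are in m, angles in degrees, forces in N, time in s.
With the tool pointing down it reaches from about 0.425 to 0.875 m from the base axis. Payload 4.7 kg.
Tool frame: the origin (TCP) lies midway between the tips of the shut fingers; the grasp point (between the pads) lies 19 mm behind it (env.grip_point_offset is the distance from the TCP to the grasp point, in m); z points along the fingers, y is the line along which they close (so a half turn about z gives the same grasp; the last joint's range is limited). The gripper opens to 87 mm and grips with 3 to 60 N. Pads are 19 mm wide; open, the fingers measure 117 mm over their backs; the gripper's body (75 mm by 190 mm) begins 51 mm behind the grasp point.
Start: joints at [-74.536, 18.392, -4.016, 83.108, 1.295, 78.541, -3.26], TCP at [0.164, 0.629, 0.223] pointing down, gripper open.
Joint ranges: [-163.93, 163.93], [-17.29, 119.83], [-79.2, 71.16], [3.27, 140.29], [-89.18, 269.18], [5.43, 117.66], [-154.24, 154.24]. Speed limits (degrees/s): [147.25, 147.25, 180, 180, 180, 180, 180].

## Interface

Orientations are given as [roll, pitch, yaw] about the fixed x, y, z axes, in that order (R = Rz(yaw) Ry(pitch) Rx(roll)).
In Python, from cell import env gives the robot as it stands.
- The arm moves only by the shell command python3 -m jog 'ROWS' [FORCE]. ROWS is JSON, a list of rows, each a list of 7 numbers: the shift along the tool's x, y, z in m, then the turn, a rotation vector about the tool's x, y, z in rad, then the finger opening in m, from 0 to 0.087. A call has 1 to 12 rows; each row shifts and turns the commanded pose from where the row before left it, along the tool's axes as they then stand; what a row does not reach is not made up. A row lasts 1/12 s, in which the tool goes at most 41.7 mm and 7.16 degrees, less where a joint would pass 70% of its speed; a pose out of reach is approached as far as the arm can. A call is refused whole if a number of a shift passes 0.0417 or a number of a turn 0.125, either way. A call with a gripper value outside its range is refused whole. The fingers move at their own pace and stop on an object; FORCE is the grip in N (left out, the last holds). Time passes only in rows, so rows that do not move let the fingers close. It gives the time, the measured TCP pose, the force, the opening and the grip force at its end, in the units of the state.
- env.get_obs(): the state, without advancing time (a new reading comes with each control period).
- env.read_camera(name): name is "scene" or "side" or "wrist"; returns the picture (420x560x3 uint8, blue, green, red); there is no depth.
- env.get_calibration(name): a dict with "fov_y" (degrees; the focal length in pixels is half the picture's height over the tangent of half this angle, whatever the lens; pixels are square), "cx", "cy" (the principal point, pixels), "k1" (the pictures are not rectified: a ray, as slopes to the right and down, at radius r is drawn at 1 + k1 r^2 times it, then the intrinsics apply), "pose" (4x4, takes a point from camera to world coordinates). Camera axes: x right, y up, looking along -z (the intrinsics and any distortion apply to the point x, -y, -z); pixel columns grow to the right and rows downward; lengths in m; the calibration is good to about 2 mm. A picture is of the moment at which its call begins: read the wrist's pose just before it. get_calibration takes no time and is no camera call; for the wrist camera it gives the pose at the moment of the call.
- env.sign_off(): hands the job in; it is judged then, once.
The state is a dict: "time_s": time; "qpos": joint angles; "joint_velocities": joint speeds; "effort": joint torques, N m; "tool_pos": TCP position; "tool_rot": TCP orientation; "force": force on the tool from outside, world axes, zero at the start; "wrist_torque": the same for the moment, N m; "grip_width": finger opening in m; "grasp_force": force on a finger pad.
Only numpy, scipy, OpenCV 4.12 (cv2) and the standard library are available. Lean on these libraries where they do the work, as an engineer would, in place of code of your own. Each camera call takes 0.05 s, during which the arm holds its last target. There are 200 camera calls.

## Working session

There is one attempt and no reset: what is moved stays moved. The work goes in short steps, Python scripts to look and compute and a shell command to move; the robot and the scene stay as the last step left them, time stands still between calls to the robot, and variables do not carry over. Pictures are saved under pics/ and viewed, at most 10 in all, crops included, and the job is handed in when it is done.

```bash
ls; mkdir -p pics
python3 - <<'E'
from cell import env
import cv2,numpy as np
o=env.get_obs();print({k:np.round(v,3).tolist() for k,v in o.items()})
for n in ("scene","side"):
    c=env.get_calibration(n);print(n,c['fov_y'],c['cx'],c['cy'],c['k1'],np.round(c['pose'],3).tolist())
    cv2.imwrite(f"pics/{n}0.png",env.read_camera(n))
E
```

```text
pics
{'time_s': 0.0, 'qpos': [-74.535, 18.438, -4.014, 83.176, 1.295, 78.543, -3.26], 'joint_velocities': [0.037, 0.067, -0.012, 0.125, -0.096, 0.072, -0.009], 'effort': [-0.001, -49.129, -0.404, -31.253, -0.064, 0.044, 0.0], 'tool_pos': [0.164, 0.628, 0.221], 'tool_rot': [-179.888, 0.006, 165.343], 'force': [0.7, -0.085, -0.49], 'wrist_torque': [0.037, -0.011, -0.004], 'grasp_force': 0.0, 'grip_width': 0.087}
scene 55.89975335871586 285.4242844623855 210.31988372788683 0.013224806207064186 [[0.779, 0.301, -0.55, 0.082], [-0.627, 0.402, -0.667, -0.589], [0.02, 0.865, 0.502, 0.521], [0.0, 0.0, 0.0, 1.0]]
side 57.346980605309405 279.00374469700085 210.46045753517416 -0.10210168954745699 [[-0.994, 0.057, -0.098, 0.461], [-0.112, -0.647, 0.755, 0.672], [-0.02, 0.761, 0.649, 0.705], [0.0, 0.0, 0.0, 1.0]]
```

View pics/scene0.png

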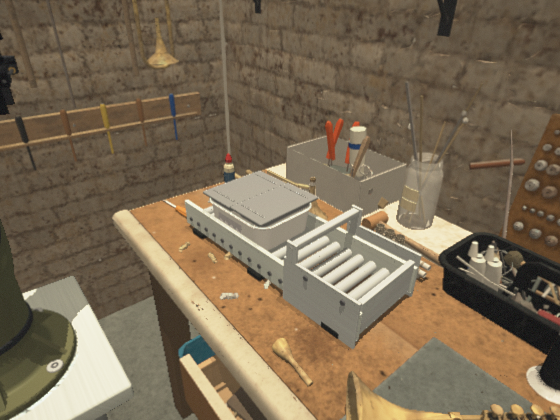

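View pics/side0.png

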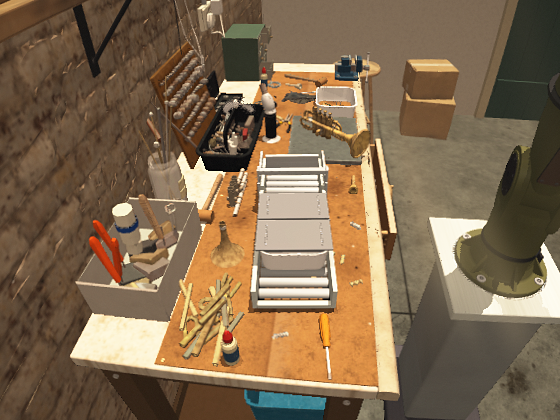

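The track runs away from the side camera (columns 250–340, rows 150–310). The lids are at about rows 192–250. I'll enlarge both views to get exact corners.

Run:
```python
import cv2,numpy as np
a=cv2.imread("pics/side0.png")[145:315,240:350];b=cv2.imread("pics/scene0.png")[165:345,180:425]
a=cv2.resize(a,None,fx=3.5,fy=3.5,interpolation=cv2.INTER_CUBIC)
cv2.imwrite("pics/a.png",a)
cv2.imwrite("pics/b.png",cv2.resize(b,None,fx=3.2,fy=3.2,interpolation=cv2.INTER_CUBIC))
```

```text
(no output)
```

View pics/a.png

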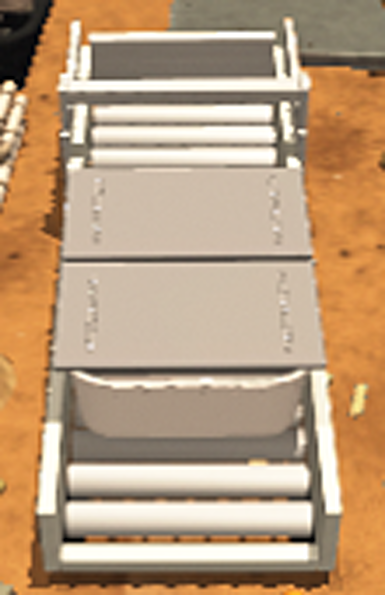

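View pics/b.png

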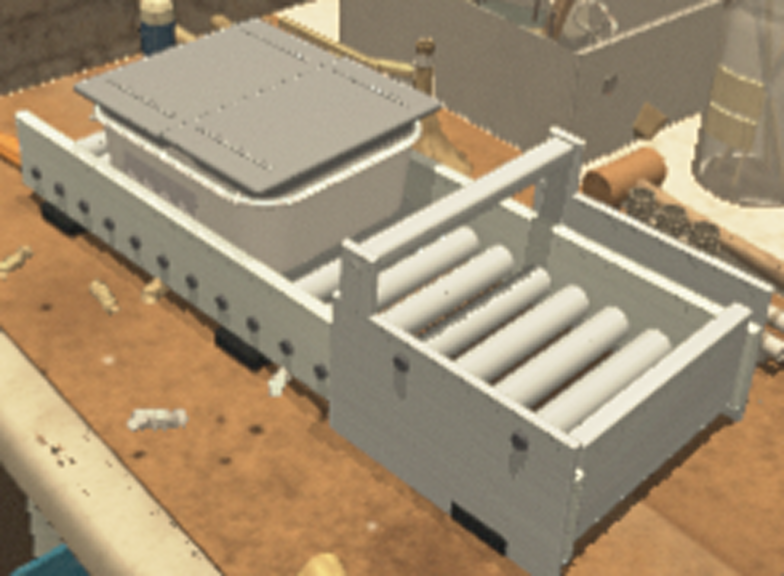

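The side crop shows the rail ends at (37,513) and (342,513), and the lid edges at rows about 367, 258 and 167. The scene crop shows lid corners (76,90), (255,22), (438,102), (262,192) and rail end (20,113). I'll fit the poses from these.

```bash
cat > h.py <<'E'
from cell import env
import numpy as np
def proj(n,P):
    c=env.get_calibration(n);T=np.linalg.inv(c['pose']);p=np.atleast_2d(P)@T[:3,:3].T+T[:3,3]
    s=np.c_[p[:,0]/-p[:,2],-p[:,1]/-p[:,2]];s*=1+c['k1']*(s**2).sum(1,keepdims=True)
    return s*210/np.tan(np.radians(c['fov_y']/2))+[c['cx'],c['cy']]
E
python3 - <<'E'
from h import *
from scipy.optimize import least_squares
A=lambda u,v:(240+u/3.5,145+v/3.5); B=lambda u,v:(180+u/3.2,165+v/3.2)
# track pts (x,y,z) ; box pts (x,y,which lid)
tr=[("side",A(37,513),(.0935,.25,.075)),("side",A(342,513),(-.0935,.25,.075)),("scene",B(20,113),(-.0935,.25,.075))]
bx=[("side",A(53,368),(.082,.095,1)),("side",A(326,366),(-.082,.095,1)),("side",A(62,262),(.082,.001,1)),("side",A(313,262),(-.082,.001,1)),
("side",A(68,167),(.082,-.095,0)),("side",A(302,167),(-.082,-.095,0)),("side",A(64,256),(.082,-.001,0)),("side",A(310,256),(-.082,-.001,0)),
("scene",B(76,90),(-.082,.095,1)),("scene",B(255,22),(.082,.095,1)),("scene",B(438,102),(.082,-.095,0)),("scene",B(262,192),(-.082,-.095,0))]
def R(a):return np.array([[np.cos(a),-np.sin(a)],[np.sin(a),np.cos(a)]])
def w(p,T):return np.r_[R(T[2])@p[:2]+T[:2],p[2]]
def res(q):
    T=q[:3];Bx=np.r_[R(T[2])@[q[7],q[3]]+T[:2],T[2]+q[4]];r=[]
    for n,uv,p in tr:r.append(proj(n,w(np.array(p),T))[0]-uv)
    for n,uv,p in bx:r.append(proj(n,w(np.array([p[0],p[1],.1155+q[5+p[2]]]),Bx))[0]-uv)
    return np.r_[np.ravel(r),q[4]/.01,q[7]/.001]
s=least_squares(res,[.6,0,0,.1,0,.01,.01,0],loss='soft_l1');q=s.x
print(np.round(q,4),np.degrees(q[2]));print(np.round(s.fun[:-2].reshape(-1,2),1).tolist())
T=q[:3]
for y in(-.048,.048):print('lid',w(np.array([q[7],q[3]+y,0]),T))
print('stop',w(np.array([0,-.235,.047]),T))
# bar check: underside/top points, cheek
for n,p in(("scene",(-.08,-.095,.1345)),("scene",(.08,-.095,.1345)),("side",(.0935,-.095,.1345)),("side",(-.0935,-.095,.1345))):
    u=proj(n,w(np.array(p),T))[0];print(n,p,(u-[240,145])*3.5 if n=="side" else (u-[180,165])*3.2)
E
```

```text
[ 5.215e-01 -6.020e-02  9.130e-02  8.260e-02  5.500e-03  1.060e-02
  5.400e-03 -4.000e-04] 5.231178668847243
[[-3.1, -0.4], [1.6, -0.2], [-4.3, 0.8], [-0.6, -0.0], [-0.3, 0.2], [-0.6, 0.3], [-0.3, -0.0], [-0.2, -0.1], [-0.4, -0.5], [-1.2, -0.2], [0.6, -0.6], [-1.8, -0.2], [-0.3, -0.1], [1.7, 0.7], [-1.8, 0.7]]
lid [ 0.51794199 -0.02580604  0.        ]
lid [0.50918923 0.06979411 0.        ]
stop [ 0.54296334 -0.29425721  0.047     ]
scene (-0.08, -0.095, 0.1345) [358.7528513  240.34628149]
scene (0.08, -0.095, 0.1345) [543.03195729 140.83233636]
side (0.0935, -0.095, 0.1345) [58.33253814 89.72054635]
side (-0.0935, -0.095, 0.1345) [308.86231162  88.63605328]
```

The fit is consistent: the bar prediction, which wasn't used in the fit, lands within about 1–2 px in the side view. Track yaw is 5.2°, the box is at +83 mm, and the lids stand about 11 and 5–7 mm proud. First I'll turn the tool to the track heading and shut the fingers.

```bash
cat >> h.py <<'E'
from scipy.spatial.transform import Rotation as Ro
def to(x,y,z,yaw=95.2):
    o=env.get_obs();R=Ro.from_euler('xyz',o['tool_rot'],degrees=True)
    print('t',o['time_s'],'pos',np.round(o['tool_pos'],4),'rot',np.round(o['tool_rot'],2),'F',np.round(o['force'],1),'g',round(o['grip_width'],4))
    print('shift',np.round(R.inv().apply(np.array([x,y,z])-o['tool_pos']),4),'turn',np.round((R.inv()*Ro.from_euler('xyz',[180,0,yaw],degrees=True)).as_rotvec(),4))
E
python3 -m jog '[[0,0,0,0,0,0.122,0],[0,0,0,0,0,0.122,0],[0,0,0,0,0,0.122,0],[0,0,0,0,0,0.122,0],[0,0,0,0,0,0.122,0],[0,0,0,0,0,0.122,0],[0,0,0,0,0,0.122,0],[0,0,0,0,0,0.122,0],[0,0,0,0,0,0.122,0],[0,0,0,0,0,0.122,0],[0,0,0,0,0,0,0]]'
python3 -c "
from h import *;to(.509,.070,.16)"
```

```text
time_s: 1.02
tool_pos: [0.1645, 0.6285, 0.2219]
tool_rot: [-180.0, 0.1, 95.3]
force: [0.2, 0.0, -0.7]
grip_width: 0.0215
grasp_force: 0.0
t 1.0167 pos [0.1645 0.6285 0.2219] rot [-1.800e+02  6.000e-02  9.527e+01] F [ 0.2  0.  -0.7] g 0.0215
shift [-0.5878  0.2918  0.0626] turn [-0.0001  0.0011  0.0012]
```

```bash
python3 -m jog '[[-0.0367,0.0182,0,0,0,0,0],[-0.0367,0.0182,0,0,0,0,0],[-0.0367,0.0182,0,0,0,0,0],[-0.0367,0.0182,0,0,0,0,0],[-0.0367,0.0182,0,0,0,0,0],[-0.0367,0.0182,0,0,0,0,0],[-0.0367,0.0182,0,0,0,0,0],[-0.0367,0.0182,0,0,0,0,0],[-0.0367,0.0182,0,0,0,0,0],[-0.0367,0.0182,0,0,0,0,0],[-0.0367,0.0182,0,0,0,0,0],[-0.0367,0.0182,0,0,0,0,0]]' >/dev/null
python3 -m jog '[[-0.0367,0.0182,0,0,0,0,0],[-0.0367,0.0182,0,0,0,0,0],[-0.0367,0.0182,0,0,0,0,0],[-0.0367,0.0182,0,0,0,0,0],[0,0,0.03,0,0,0,0],[0,0,0.02,0,0,0,0],[0,0,0,0,0,0,0],[0,0,0,0,0,0,0]]'
python3 - <<'E'
from h import *;import cv2
to(.509,.070,.13)
cv2.imwrite("pics/w1.png",np.hstack([env.read_camera("wrist")[:, :], cv2.resize(env.read_camera("side")[150:290,240:350],(330,420))])[:, :800])
E
```

```text
time_s: 2.68
tool_pos: [0.5092, 0.0719, 0.1719]
tool_rot: [-179.9, 0.0, 95.6]
force: [0.2, -0.1, 0.7]
grip_width: 0.0004
grasp_force: 0.0
t 2.6833 pos [0.5092 0.0719 0.1719] rot [-1.7986e+02  4.0000e-02  9.5580e+01] F [ 0.2 -0.1  0.7] g 0.0004
shift [-0.0018 -0.0002  0.0419] turn [-0.0024  0.0008  0.0066]
```

View pics/w1.png

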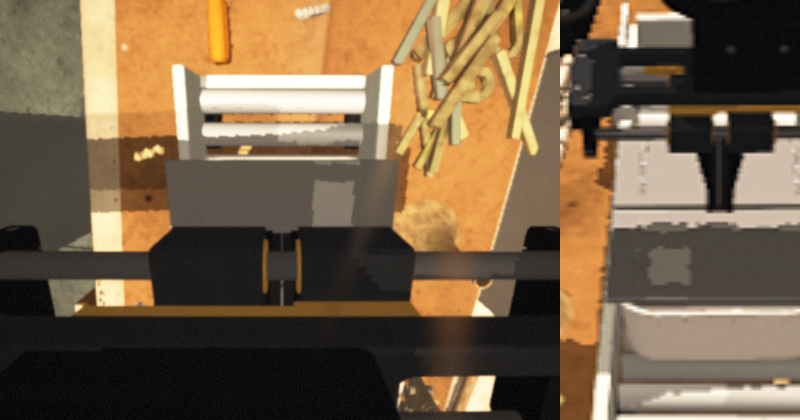

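The wrist view shows the tool centred across the track over the trailing lid: rails at columns 180–390, fingers at about 282. Now I'll press down in small steps.

```bash
python3 -m jog '[[0,0,0.02,0,0,0,0],[0,0,0.02,0,0,0,0],[0,0,0,0,0,0,0],[0,0,0,0,0,0,0]]'
python3 -m jog '[[0,0,0.002,0,0,0,0],[0,0,0.002,0,0,0,0],[0,0,0.002,0,0,0,0],[0,0,0.002,0,0,0,0],[0,0,0,0,0,0,0]]'
python3 -m jog '[[0,0,0.002,0,0,0,0],[0,0,0.002,0,0,0,0],[0,0,0,0,0,0,0]]'
python3 -m jog '[[0,0,0.002,0,0,0,0],[0,0,0,0,0,0,0]]'
```

```text
time_s: 3.12
tool_pos: [0.5101, 0.0724, 0.1332]
tool_rot: [-180.0, 0.0, 95.5]
force: [0.5, 0.9, 0.2]
grip_width: 0.0006
grasp_force: 0.0
time_s: 3.53
tool_pos: [0.5105, 0.0721, 0.1249]
tool_rot: [179.9, -0.0, 95.4]
force: [0.4, -0.1, 0.9]
grip_width: 0.0004
grasp_force: 0.5
time_s: 3.78
tool_pos: [0.5105, 0.0721, 0.1214]
tool_rot: [180.0, -0.0, 95.4]
force: [-1.0, -0.7, 5.3]
grip_width: 0.0002
grasp_force: 2.3
time_s: 3.95
tool_pos: [0.5105, 0.0721, 0.1194]
tool_rot: [180.0, -0.0, 95.4]
force: [-0.6, 0.5, 6.1]
grip_width: 0.0004
grasp_force: 2.5
```

```bash
python3 -m jog '[[0,0,0.002,0,0,0,0],[0,0,0.002,0,0,0,0],[0,0,0,0,0,0,0]]'
python3 -m jog '[[0,0,0.002,0,0,0,0],[0,0,0,0,0,0,0]]'
python3 -m jog '[[0,0,0.002,0,0,0,0],[0,0,0,0,0,0,0]]'
```

```text
time_s: 4.2
tool_pos: [0.5105, 0.0721, 0.116]
tool_rot: [180.0, -0.1, 95.4]
force: [-3.5, -0.2, 9.0]
grip_width: 0.0004
grasp_force: 4.7
time_s: 4.37
tool_pos: [0.5107, 0.0721, 0.1158]
tool_rot: [180.0, -0.1, 95.4]
force: [-7.9, -0.6, 22.7]
grip_width: 0.0001
grasp_force: 11.3
time_s: 4.53
tool_pos: [0.5108, 0.0722, 0.1157]
tool_rot: [180.0, -0.2, 95.4]
force: [-13.5, -2.4, 34.9]
grip_width: 0.0009
grasp_force: 17.7
```

The trailing lid is home: it stopped hard at z = 0.1157, against 0.1155 expected. On to the leading lid.

```bash
python3 -m jog '[[0,0,-0.01,0,0,0,0],[0,0,-0.025,0,0,0,0],[-0.033,0,0,0,0,0,0],[-0.033,0,0,0,0,0,0],[-0.03,0,0,0,0,0,0],[0,0,0,0,0,0,0],[0,0,0.012,0,0,0,0],[0,0,0,0,0,0,0]]'
python3 -m jog '[[0,0,0.002,0,0,0,0],[0,0,0.002,0,0,0,0],[0,0,0.002,0,0,0,0],[0,0,0,0,0,0,0]]'
```

```text
time_s: 5.2
tool_pos: [0.5178, -0.023, 0.1314]
tool_rot: [-179.8, -0.0, 95.4]
force: [-0.9, 0.7, -1.0]
grip_width: 0.0003
grasp_force: 0.0
time_s: 5.53
tool_pos: [0.5192, -0.0228, 0.1273]
tool_rot: [-180.0, -0.0, 95.5]
force: [0.4, -0.0, 0.4]
grip_width: 0.0003
grasp_force: 0.0
```

```bash
python3 -m jog '[[0,0,0.002,0,0,0,0],[0,0,0.002,0,0,0,0],[0,0,0.002,0,0,0,0],[0,0,0,0,0,0,0]]'
python3 -m jog '[[0,0,0.002,0,0,0,0],[0,0,0.002,0,0,0,0],[0,0,0,0,0,0,0]]'
python3 -m jog '[[0,0,0.002,0,0,0,0],[0,0,0,0,0,0,0]]'
python3 -m jog '[[0,0,0.002,0,0,0,0],[0,0,0,0,0,0,0]]'
```

```text
time_s: 5.87
tool_pos: [0.5194, -0.0231, 0.1222]
tool_rot: [180.0, -0.1, 95.5]
force: [-0.7, 0.5, 2.8]
grip_width: 0.0004
grasp_force: 2.2
time_s: 6.12
tool_pos: [0.5194, -0.0231, 0.1182]
tool_rot: [180.0, -0.1, 95.5]
force: [-1.4, 0.7, 4.1]
grip_width: 0.0005
grasp_force: 2.4
time_s: 6.28
tool_pos: [0.5194, -0.0232, 0.1163]
tool_rot: [180.0, -0.0, 95.5]
force: [-2.4, 0.2, 4.8]
grip_width: 0.0005
grasp_force: 2.6
time_s: 6.45
tool_pos: [0.5196, -0.0233, 0.1159]
tool_rot: [180.0, -0.1, 95.5]
force: [-6.7, 0.9, 17.0]
grip_width: 0.0005
grasp_force: 8.6
```

```bash
python3 -m jog '[[0,0,0.003,0,0,0,0],[0,0,0,0,0,0,0]]'
python3 -m jog '[[0,0,-0.015,0,0,0,0],[0,0,-0.035,0,0,0,0],[0.036,0,0,0,0,0,0],[0.036,0,0,0,0,0,0],[0.036,0,0,0,0,0,0],[0.036,0,0,0,0,0,0],[0.038,0,0,0,0,0,0],[0,0,0,0,0,0,0],[0,0,0,0,0,0,0]]'
python3 - <<'E'
from h import *;import cv2
to(.502,.156,.07)
cv2.imwrite("pics/w2.png",np.hstack([cv2.resize(env.read_camera("scene")[165:345,180:425],(480,353)),cv2.resize(env.read_camera("side")[145:315,240:350],(228,353))]))
E
```

```text
time_s: 6.62
tool_pos: [0.5198, -0.0235, 0.1156]
tool_rot: [180.0, -0.2, 95.4]
force: [-14.2, 0.7, 36.5]
grip_width: -0.0002
grasp_force: 18.5
time_s: 7.37
tool_pos: [0.5012, 0.1605, 0.1603]
tool_rot: [-180.0, 0.0, 95.8]
force: [-0.6, -1.2, 0.0]
grip_width: 0.0005
grasp_force: 0.0
t 7.3667 pos [0.5012 0.1605 0.1603] rot [-1.7999e+02  1.0000e-02  9.5790e+01] F [-0.6 -1.2  0. ] g 0.0005
shift [-0.0045  0.0003  0.0903] turn [-0.0002  0.0001  0.0102]
```

View pics/w2.png

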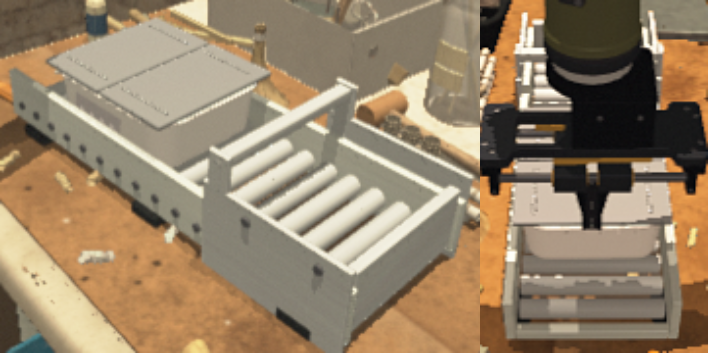

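Both lids now look flush, and the box is still at the same place. I'll go down behind it in the open part of the track.

```bash
python3 -m jog '[[0,0.0,0.03,0,0,0,0],[0,0,0.03,0,0,0,0],[0,0,0.026,0,0,0,0],[0,0,0,0,0,0,0],[0,0,0,0,0,0,0]]'
python3 -m jog '[[-0.008,0,0,0,0,0.005,0],[-0.008,0,0,0,0,0.005,0],[-0.005,0,0,0,0,0,0],[-0.005,0,0,0,0,0,0],[-0.005,0,0,0,0,0,0],[-0.005,0,0,0,0,0,0],[0,0,0,0,0,0,0]]'
```

```text
time_s: 7.88
tool_pos: [0.5014, 0.1554, 0.074]
tool_rot: [-179.9, 0.1, 95.3]
force: [0.1, 0.5, -0.1]
grip_width: 0.0006
grasp_force: 0.0
time_s: 8.47
tool_pos: [0.5055, 0.1204, 0.075]
tool_rot: [180.0, 0.0, 94.8]
force: [0.5, 0.1, 0.3]
grip_width: 0.0006
grasp_force: 0.0
```

```bash
python3 -m jog '[[-0.005,0,0,0,0,-0.005,0],[-0.005,0,0,0,0,0,0],[-0.005,0,0,0,0,0,0],[-0.005,0,0,0,0,0,0],[-0.005,0,0,0,0,0,0],[-0.005,0,0,0,0,0,0],[-0.005,0,0,0,0,0,0],[-0.005,0,0,0,0,0,0],[-0.005,0,0,0,0,0,0],[-0.005,0,0,0,0,0,0],[0,0,0,0,0,0,0]]'
python3 - <<'E'
from h import *;import cv2
to(.525,-.099,.075)
cv2.imwrite("pics/w3.png",np.hstack([cv2.resize(env.read_camera("scene")[125:345,180:425],(480,431)),cv2.resize(env.read_camera("side")[145:315,240:350],(279,431))]))
E
```

```text
time_s: 9.38
tool_pos: [0.5095, 0.0701, 0.0745]
tool_rot: [-180.0, 0.1, 95.1]
force: [0.6, -0.2, -0.5]
grip_width: 0.0005
grasp_force: 0.0
t 9.3833 pos [0.5095 0.0701 0.0745] rot [-1.7997e+02  5.0000e-02  9.5060e+01] F [ 0.6 -0.2 -0.5] g 0.0005
shift [-0.1698  0.0006 -0.0004] turn [-0.0005  0.0009 -0.0025]
```

View pics/w3.png

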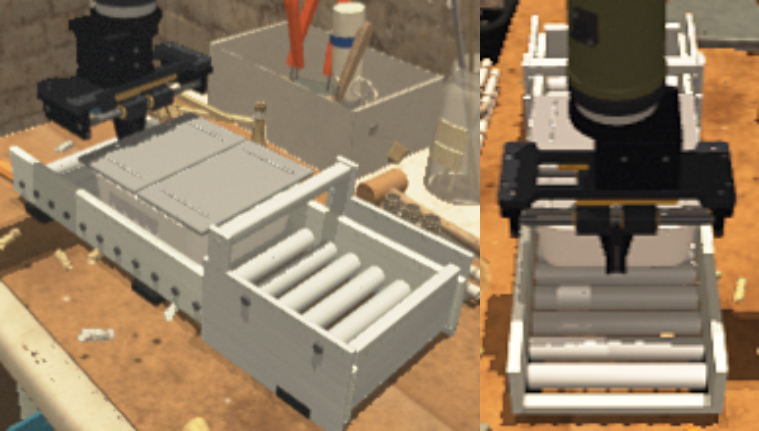

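The box is rolling straight ahead of the fingers with its lids flush, nearly at the bar. I'll keep pushing.

```bash
python3 -m jog '[[-0.005,0,0,0,0,0,0],[-0.005,0,0,0,0,0,0],[-0.005,0,0,0,0,0,0],[-0.005,0,0,0,0,0,0],[-0.005,0,0,0,0,0,0],[-0.005,0,0,0,0,0,0],[-0.005,0,0,0,0,0,0],[-0.005,0,0,0,0,0,0],[-0.005,0,0,0,0,0,0],[-0.005,0,0,0,0,0,0],[-0.005,0,0,0,0,0,0],[-0.005,0,0,0,0,0,0]]'
python3 -m jog '[[-0.005,0,0,0,0,0,0],[-0.005,0,0,0,0,0,0],[-0.005,0,0,0,0,0,0],[-0.005,0,0,0,0,0,0],[-0.005,0,0,0,0,0,0],[-0.005,0,0,0,0,0,0],[-0.005,0,0,0,0,0,0],[-0.005,0,0,0,0,0,0],[-0.005,0,0,0,0,0,0],[-0.005,0,0,0,0,0,0],[0,0,0,0,0,0,0],[0,0,0,0,0,0,0]]'
python3 -c "
from h import *;to(.525,-.099,.075)"
```

```text
time_s: 10.48
tool_pos: [0.515, 0.0117, 0.0746]
tool_rot: [180.0, -0.0, 95.2]
force: [0.2, 2.0, -0.9]
grip_width: 0.0006
grasp_force: 0.6
time_s: 11.48
tool_pos: [0.5193, -0.0385, 0.0746]
tool_rot: [-180.0, 0.0, 95.1]
force: [-0.2, -0.1, 0.5]
grip_width: 0.0003
grasp_force: 0.0
t 11.4833 pos [ 0.5193 -0.0385  0.0746] rot [-1.7998e+02  3.0000e-02  9.5100e+01] F [-0.2 -0.1  0.5] g 0.0003
shift [-0.0608  0.0003 -0.0004] turn [-0.0003  0.0005 -0.0018]
```

```bash
python3 -m jog '[[-0.004,0,0,0,0,0,0],[-0.004,0,0,0,0,0,0],[-0.004,0,0,0,0,0,0],[-0.004,0,0,0,0,0,0],[-0.004,0,0,0,0,0,0],[-0.004,0,0,0,0,0,0],[-0.004,0,0,0,0,0,0],[-0.004,0,0,0,0,0,0],[-0.004,0,0,0,0,0,0],[-0.004,0,0,0,0,0,0],[-0.003,0,0,0,0,0,0],[0,0,0,0,0,0,0]]'
python3 -m jog '[[-0.003,0,0,0,0,0,0],[-0.003,0,0,0,0,0,0],[-0.003,0,0,0,0,0,0],[0,0,0,0,0,0,0]]'
python3 -m jog '[[-0.003,0,0,0,0,0,0],[0,0,0,0,0,0,0]]'
python3 -c "
from h import *;to(.525,-.099,.075)"
```

```text
time_s: 12.48
tool_pos: [0.5233, -0.0818, 0.0747]
tool_rot: [180.0, 0.0, 95.1]
force: [-0.1, 0.4, -0.7]
grip_width: 0.0003
grasp_force: 0.0
time_s: 12.82
tool_pos: [0.5242, -0.0905, 0.0746]
tool_rot: [180.0, 0.0, 95.1]
force: [0.4, -0.9, -0.6]
grip_width: 0.0003
grasp_force: 0.0
time_s: 12.98
tool_pos: [0.5244, -0.0932, 0.0746]
tool_rot: [180.0, 0.0, 95.1]
force: [0.1, 0.7, 0.0]
grip_width: 0.0005
grasp_force: 0.0
t 12.9833 pos [ 0.5244 -0.0932  0.0746] rot [1.7999e+02 3.0000e-02 9.5130e+01] F [0.1 0.7 0. ] g 0.0005
shift [-0.0059  0.0001 -0.0004] turn [ 0.0001  0.0005 -0.0012]
```

```bash
for i in 1; do python3 -m jog '[[-0.002,0,0,0,0,0,0],[-0.002,0,0,0,0,0,0],[0,0,0,0,0,0,0]]'
python3 -m jog '[[-0.002,0,0,0,0,0,0],[0,0,0,0,0,0,0]]'
python3 -m jog '[[-0.002,0,0,0,0,0,0],[0,0,0,0,0,0,0]]'; done | grep -E "pos|force"
```

```text
tool_pos: [0.5248, -0.0969, 0.0746]
force: [0.3, 0.3, -0.6]
grasp_force: 0.1
tool_pos: [0.525, -0.0988, 0.0746]
force: [0.9, 0.9, 0.2]
grasp_force: 0.2
tool_pos: [0.5251, -0.0993, 0.0745]
force: [-0.6, 4.8, 1.5]
grasp_force: 2.0
```

```bash
python3 -m jog '[[-0.002,0,0,0,0,0,0],[0,0,0,0,0,0,0],[0,0,0,0,0,0,0]]'
python3 -m jog '[[0.002,0,0,0,0,0,0],[0.002,0,0,0,0,0,0],[0.004,0,0,0,0,0,0],[0.01,0,0,0,0,0,0],[0.03,0,0,0,0,0,0],[0.03,0,0,0,0,0,0],[0,0,-0.04,0,0,0,0],[0,0,-0.04,0,0,0,0],[0,0,-0.04,0,0,0,0],[0.04,0,-0.01,0,0,0,0],[0.04,0,0,0,0,0,0],[0,0,0,0,0,0,0]]'
python3 - <<'E'
from h import *;import cv2
cv2.imwrite("pics/w4.png",np.hstack([cv2.resize(env.read_camera("scene")[125:345,180:425],(480,431)),cv2.resize(env.read_camera("side")[145:315,240:350],(279,431))]))
E
```

```text
time_s: 13.82
tool_pos: [0.5253, -0.0993, 0.0745]
tool_rot: [-180.0, -0.2, 95.3]
force: [-2.4, 8.4, 3.1]
grip_width: 0.0003
grasp_force: 3.9
time_s: 14.82
tool_pos: [0.5107, 0.0647, 0.2057]
tool_rot: [179.9, -0.3, 95.8]
force: [0.2, 1.5, 0.0]
grip_width: 0.0006
grasp_force: 0.0
```

View pics/w4.png

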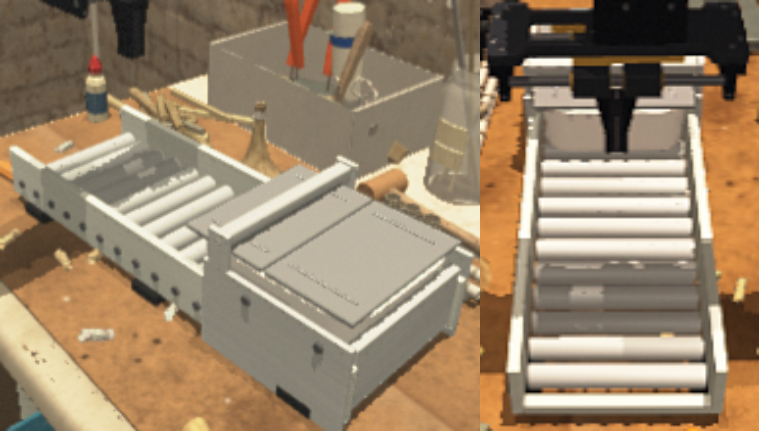

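The box is in the bay under the bar with its lids flush: the leading corner is at (358,327) and the far one at (462,243). I'll compare these with the predicted resting position.

Run:
```python
from h import *
a=.0913;R=np.array([[np.cos(a),-np.sin(a)],[np.sin(a),np.cos(a)]])
for off in(0,.004,.008):
  for p in((-.082,-.24),(.082,-.24)):
    w=R@np.array([p[0],p[1]+off])+[.5215,-.0602]
    print(off,p,(proj("scene",np.r_[w,.1155])[0]-[180,125])*1.959)
```

```text
0 (-0.082, -0.24) [349.15869046 325.3191063 ]
0 (0.082, -0.24) [459.48743612 241.66413048]
0.004 (-0.082, -0.24) [344.99536178 322.74933087]
0.004 (0.082, -0.24) [455.52045279 239.75269497]
0.008 (-0.082, -0.24) [340.86630447 320.20078137]
0.008 (0.082, -0.24) [451.58169562 237.85482049]
```

Observed corners match the fully seated position, and the arm is clear. Handing in.

```bash
python3 -c "
from cell import env;print(env.sign_off())"
```

```text
the job is handed in; nothing more can be done
None
```

I pressed both lids fully home, then pushed the box under the gauge bar until it rested against the end stop, and handed the job in at about 15 s with the arm clear of everything; no verdict came back.

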